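# Jack up a hinged body panel and hold it raised

### The arm

A 6-joint arm with a two-finger parallel gripper is mounted at the origin on the work surface. World frame = base frame: x ahead of the robot, y to its left, z up, the work surface at z = 0. Lengths are in m, angles in rad, forces in N, time in s.
With the tool pointing down it reaches from about 0.275 to 0.75 m from the base axis. Payload 10.2 kg.
Tool frame: the origin (TCP) lies on the mounting face of the last link; the fingertips stand 166 mm ahead of it and the grasp point (between the pads) lies 147 mm ahead of it (env.hold_point_z is the distance from the TCP to the grasp point, in m); z points along the fingers, y is the direction in which the jaws open and shut (so a half turn about z gives the same grasp; the last joint's range is limited). The gripper opens to 88 mm and grips with 3 to 60 N. Pads are 18 mm wide; open, the fingers measure 123 mm over their backs; the gripper's body (75 mm by 187 mm) begins 45 mm behind the grasp point.
Start: joints at [0.957, 0.313, 1.498, -0, 1.331, -0.223], TCP at [0.2, 0.485, 0.405] pointing down, gripper open.
Joint ranges: [-2.94, 2.94], [-0.97, 2.17], [0.19, 2.56], [-1.23, 4.37], [0.02, 3.11], [-2.88, 2.88]. Speed limits (rad/s): [2.39, 2.39, 3.01, 3.14, 3.14, 3.14].

### API

Orientations are given as a unit quaternion [x, y, z, w].
In Python, from station import status, viewer, order, env gives the robot as it stands.
- The arm moves only by the shell command python3 -m jog 'ROWS' [OPENING]. ROWS is JSON, a list of rows, each a list of 6 numbers: the shift along the world's x, y, z in cm, then the turn, a rotation vector about the world's x, y, z in rad. In form: [[x, y, z, ax, ay, az], ...]. A call has exactly 10 rows; each row is the pose to reach, as a shift and turn from the pose measured when the call began; what a row does not reach only later rows make up. A row lasts 1/8 s, in which the tool goes at most 62.5 mm and 10.7 degrees, less where a joint would pass 70% of its speed; a pose out of reach is approached as far as the arm can. A call with a gripper value outside its range is refused whole. OPENING is the opening, from -1 (shut) to 1 (fully open), so that 0 is half open, set as the call begins (- or left out, the last holds). The fingers move at their own pace and stop on an object; the grip force is fixed at half the most. Time passes only in rows, so rows that repeat a pose let the fingers close, or fill a call up. It gives the time, the measured TCP pose, the force and the opening at its end, in the units of the state.
- status.get_obs(): the state, without advancing time (a new reading comes with each control period).
- viewer.get_image(name): name is "scene" or "top" or "wrist"; returns a dict with "color" (400x640x3 uint8, red, green, blue), "z_map" (400x640 float32, m along the optical axis (not along the pixel's ray), 0 where there is no reading), "mtx" (3x3 intrinsics, pixels), "k1" (the pictures are not rectified: a ray, as slopes to the right and down, at radius r is drawn at 1 + k1 r^2 times it, then the intrinsics apply), "rvec" (rotation vector, rad) and "tvec" (3), from world to camera coordinates, as OpenCV has them; the wrist camera has in their place "tool_from_camera" (4x4, takes a point from camera to tool coordinates, whose origin is the TCP and whose axes are the flange's). Camera axes: x right, y down, z forward; pixel columns grow to the right and rows downward; lengths in m; the calibration is good to about 2 mm. A picture is of the moment at which its call begins: read the wrist's pose just before it.
- order.finish_job(): hands the job in, once; it reports no verdict.
The state is a dict: "time": time; "joint_pos": joint angles; "joint_velocities": joint speeds; "joint_torque": joint torques, N m; "tool_pos": TCP position; "orientation": TCP orientation; "ft_force": force on the tool from outside, world axes, zero at the start; "wrist_torque": the same for the moment, N m; "grip_width": opening from 0.0 (shut) to 1.0 (fully open).
Only numpy, scipy, OpenCV 4.12 (cv2) and the standard library are available. Lean on these libraries where they do the work, as an engineer would, in place of code of your own. Each camera call takes 0.05 s, during which the arm holds its last target. There are 200 camera calls.

### The job

Set the small bench jack on the bench with its saddle centred under the round pad of the lifting tongue on the panel's front edge (the lift point, marked by the upright pin with a ball on top). Then pump the jack's handle: one full stroke down as a trial lift, let the handle come all the way back up so that the panel is down again, and press it fully down a second time; finish while still holding the handle down, with the panel carried by the jack alone. Do not push or lift the panel, its tongue or its jig with the arm, do not tip the jack over, and leave the other things on the bench where they are.

Things in the scene. Friction and masses are not known exactly. Their poses are not given: they have to be found in the camera images.
- jack: Loose steel bench jack, 0.9 kg. Origin: centre of underside, below its grip block; z up, x towards the saddle, handle towards -x. Base plate 235 x 70 x 10 (x -125 to +110). Grip block to hold it by, near its centre of mass: 40 long (x -20 to +20), 44 wide in y, flat sides, z 10 to 70. Saddle at x +80 on a 36 mm sleeve; handle hinge at x -30, z 50.
- saddle (a point): Centre of the top face of the jack's saddle, a flat steel disc of 42 diameter on the ram. At jack x = +80, y = 0; z = 62 with the handle up, and 75 mm more per radian of handle (107 with the handle fully down).
- handle (a joint): Jack handle, rad: 0 = up, at rest, sloping 0.6 rad up away from the saddle; grows when pressed; 0.6 = fully down, level, at its stop. Sprung: released, it returns to 0 and the saddle sinks with it. Takes 2 to 4 N down on its end pad unloaded, 7 to 13 N while lifting the panel. The saddle meets the lift point at about 0.24.
- handle_pad (a point): Centre of the top face of the rubber pad at the handle's end (50 along the handle, 44 wide, 12 thick). Swings about the hinge (jack x -30, z 50): 125 along the handle from it and 6 above the handle's centre line. At jack x -130, z 126 with the handle up; x -155, z 56 with it down.
- lift_point (a point): Centre of the underside of the tongue's round pad (32 diameter), 80 above the bench with the panel down, 40 in front of the panel's edge. Tongue: steel, 36 wide, clamped up to 90 either side of the edge's middle, does not slip. Right above the pad a 12 mm pin with an 18 mm ball, top 50 above this point. Two plain tabs near the edge's ends, with no pin or pad, are not lift points.
- panel_jig: Steel jig fixed to the bench, with the panel (grey, crowned, 440 wide, 300 deep, 2 kg) hinged on it along its far edge. Origin: on the bench under the middle of the panel's front edge, which faces the robot; z up, x from that edge to the hinge, y along the edge, 95 up. Rails at y -190 and +190, x -5 to 335; between them and in front the bench is free. The panel swings up freely.
- sanding_block: Bystander: rubber sanding block with wooden grip, 160 x 68 x 44; origin under its centre. Stands on the left or right, where the jack does not.
- tape_roll: Bystander: roll of paper tape, 96 diameter, 24 high, lying flat; origin under its centre.
- spray_can: Bystander: upright aluminium can, 66 diameter, 190 high; origin under its centre.
- mallet: Bystander: hammer-shaped mallet with wooden handle lying on the bench, about 300 long; its origin is near its middle, on the bench.
- filler_tin: Bystander: upright tin with a white lid, 100 diameter, 90 high; origin under its centre.

How it is judged:
On the way, in this order (a step that is already met when the one before it is completed fails the run):
1. The jack stands on the bench, handle up, with its saddle under the lift point (centres within 12 mm in plan) (horizontal distance between saddle and lift_point below 0.012 m and height (world z) of jack below 0.004 m and angle between jack's own z axis and vertical below 0.06 rad and value of joint handle below 0.1 rad), for 0.2 s.
2. Trial lift: handle pressed down to the bottom and the lift point raised by the jack (value of joint handle above 0.52 rad and height (world z) of lift_point above 0.097 m and horizontal distance between saddle and lift_point below 0.012 m and contact force between jack and panel_jig above 2.5 N), for 0.1 s.
3. Handle let back up; the panel is down again and off the saddle (value of joint handle below 0.12 rad and height (world z) of lift_point below 0.085 m and contact force between jack and panel_jig below 0.5 N), for 0.1 s.
At the end, for the whole second after the job is handed in: Robot still pressing the jack (over 2 N), handle beyond 0.52 of 0.6 rad, lift point over 97 mm above the bench and on the saddle with over 2.5 N, centres within 12 mm in plan, jack flat on the bench (0.06 rad, 4 mm), arm not touching the panel (all of step 2 and height (world z) of jack below 0.004 m and angle between jack's own z axis and vertical below 0.06 rad and contact force between any of the arm, the fingers and jack above 2 N and contact force between each of the arm, the fingers and panel_jig below 0.5 N); the arm keeps its last pose, push and grip.
It fails at once if a bystander is pushed more than 30 mm from its place (distance of any of sanding_block, tape_roll, spray_can, mallet, filler_tin from where it was at the start of the episode above 0.03 m).
It fails at once if the arm pushes on the panel, its tongue or its jig with more than 5 N (contact force between any of the arm, the fingers and panel_jig above 5 N).
It fails at once if the jack is tipped by more than 0.5 rad (angle between jack's own z axis and vertical above 0.5 rad).
It also fails if it takes over 61 s, if anything falls off the work surface, if the arm or the gripper's body presses on something with over 40 N, if the wrist force passes 120 N, or if a joint passes its speed limit or range.

## Working session

There is one attempt and no reset: what is moved stays moved. The work goes in short steps, Python scripts to look and compute and a shell command to move; the robot and the scene stay as the last step left them, time stands still between calls to the robot, and variables do not carry over. Pictures are saved under pics/ and viewed, about 8 in all and at most 12, crops included, and the job is handed in when it is done.

```bash
ls; mkdir -p pics
cat > h.py <<'E'
import numpy as np, cv2
from scipy.spatial.transform import Rotation as R
from station import status, viewer, order, env
def cam(name):
    o=status.get_obs(); im=viewer.get_image(name)
    if name=="wrist":
        T=np.eye(4);T[:3,:3]=R.from_quat(o["orientation"]).as_matrix();T[:3,3]=o["tool_pos"]
        M=T@np.array(im["tool_from_camera"])
    else:
        Rm=cv2.Rodrigues(np.array(im["rvec"],float))[0];M=np.eye(4);M[:3,:3]=Rm.T;M[:3,3]=-Rm.T@np.array(im["tvec"]).ravel()
    im["M"]=M; return im
def rays(im,uv):
    uv=np.asarray(uv,float).reshape(-1,1,2)
    n=cv2.undistortPoints(uv,np.array(im["mtx"],float),np.array([im["k1"],0,0,0.])).reshape(-1,2)
    return np.c_[n,np.ones(len(n))]
def onz(im,uv,z):
    d=rays(im,uv)@im["M"][:3,:3].T; c=im["M"][:3,3]
    return c+d*((z-c[2])/d[:,2])[:,None]
def depthpts(im,uv):
    uv=np.asarray(uv,int).reshape(-1,2); z=im["z_map"][uv[:,1],uv[:,0]]
    return (rays(im,uv)*z[:,None])@im["M"][:3,:3].T+im["M"][:3,3]
def cloud(im):
    H,W=im["z_map"].shape; u,v=np.meshgrid(np.arange(W),np.arange(H))
    P=depthpts(im,np.c_[u.ravel(),v.ravel()]).reshape(H,W,3); P[im["z_map"]==0]=np.nan; return P
def save(im,f): cv2.imwrite("pics/"+f,im["color"][...,::-1])
E
python3 - <<'E'
from h import *
import pickle
a=cam("top");b=cam("scene");pickle.dump((a,b),open("ab.pkl","wb"))
save(a,"top.png");save(b,"scene.png")
for x in (a,b): print(x["M"].round(3),x["k1"],x["mtx"][0][0],(x["z_map"]>0).mean())
E
```

```text
pics
[[ 1.000e-01 -9.730e-01  2.080e-01  2.880e-01]
 [-9.950e-01 -9.800e-02  1.700e-02 -1.000e-03]
 [ 4.000e-03 -2.080e-01 -9.780e-01  1.352e+00]
 [ 0.000e+00  0.000e+00  0.000e+00  1.000e+00]] -0.016905675850293286 385.39701145279525 0.99590234375
[[ 5.710e-01  6.240e-01 -5.330e-01  1.366e+00]
 [ 8.210e-01 -4.350e-01  3.700e-01 -5.610e-01]
 [-1.000e-03 -6.490e-01 -7.610e-01  1.289e+00]
 [ 0.000e+00  0.000e+00  0.000e+00  1.000e+00]] -0.041600084987613556 500.97170997084453 0.99594921875
```

View pics/top.png

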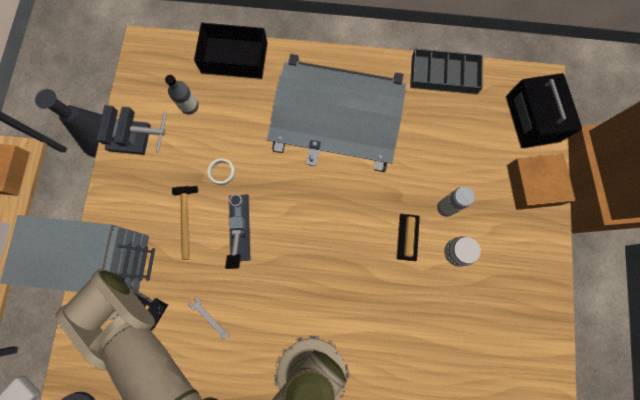

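View pics/scene.png

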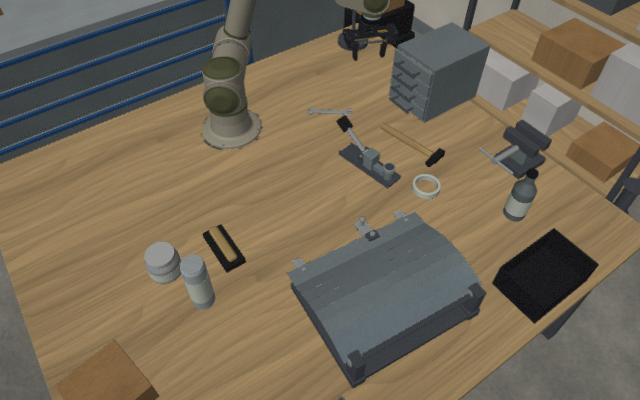

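The top view shows the jack with its saddle at about (236,201), its grip block at (237,224) and its handle pad at (232,262). The tongue's pin is at about (314,146), and the tabs are at (279,146) and (380,165). In the scene view the jack is at (370,163) and the pin at (361,222). The tape roll (221,171) and mallet (184,222) are close to the jack. Next I'll measure from the depth map.

Run:
```python
from h import *
import pickle
a,b=pickle.load(open("ab.pkl","rb"))
for n,im,roi in (("top",a,(215,185,262,275)),("scene",b,(330,110,405,190))):
    P=cloud(im); x0,y0,x1,y1=roi; Q=P[y0:y1,x0:x1].reshape(-1,3); C=im["color"][y0:y1,x0:x1].reshape(-1,3).astype(int)
    grey=(C[:,0]-C[:,2]<15)
    print(n,"bench z",np.nanmedian(Q[~grey,2]))
    m=grey&(Q[:,2]>0.004)&(Q[:,2]<0.016); 
    r=cv2.minAreaRect(Q[m,:2].astype(np.float32)); print("base",m.sum(),r)
    for lo,hi in ((.05,.058),(.058,.068),(.066,.075),(.1,.14)):
        m=grey&(Q[:,2]>lo)&(Q[:,2]<hi); print(lo,hi,m.sum(),Q[m].mean(0).round(4),np.median(Q[m],0).round(4))
    f=cv2.resize(im["color"][y0:y1,x0:x1],None,fx=6,fy=6,interpolation=cv2.INTER_CUBIC);cv2.imwrite(f"pics/j_{n}.png",f[...,::-1])
# tongue
for n,im,roi in (("top",a,(265,130,400,175)),("scene",b,(285,205,420,285))):
    x0,y0,x1,y1=roi;P=cloud(im)[y0:y1,x0:x1]
    m=P[...,2]>0.112; 
    vv,uu=np.where(m); 
    nn,l,s,c=cv2.connectedComponentsWithStats(m.astype(np.uint8))
    for i in range(1,nn): print(n,"comp",s[i],c[i]+[x0,y0],P[l==i].mean(0).round(4),P[l==i].max(0).round(4))
x0,y0,x1,y1=300,135,330,172
f=cv2.resize(a["color"][y0:y1,x0:x1],None,fx=10,fy=10,interpolation=cv2.INTER_CUBIC)
x0,y0,x1,y1=340,205,380,245
g=cv2.resize(b["color"][y0:y1,x0:x1],(400,370),interpolation=cv2.INTER_CUBIC)
cv2.imwrite("pics/tong.png",np.hstack([f,g])[...,::-1])
```

```text
top bench z -0.00021536148029333013
base 495 ((0.45689165592193604, 0.3025013208389282), (0.23152123391628265, 0.06623957306146622), 9.404862403869629)
0.05 0.058 61 [0.461  0.2991 0.0554] [0.4399 0.299  0.0559]
0.058 0.068 181 [0.4965 0.3103 0.063 ] [0.5258 0.3112 0.0631]
0.066 0.075 156 [0.4614 0.3037 0.07  ] [0.4621 0.3029 0.0701]
0.1 0.14 184 [0.3393 0.2821 0.1232] [0.3384 0.2835 0.1235]
scene bench z 0.001031661341190926
base 537 ((0.35754644870758057, 0.3222828507423401), (0.14482024312019348, 0.4508795142173767), 78.7679672241211)
0.05 0.058 66 [0.4757 0.2946 0.0547] [0.4682 0.2912 0.055 ]
0.058 0.068 158 [0.501  0.3053 0.063 ] [0.529  0.3058 0.0632]
0.066 0.075 128 [0.4695 0.3013 0.0701] [0.4673 0.2997 0.0697]
0.1 0.14 158 [0.3433 0.2803 0.1227] [0.342  0.2809 0.123 ]
top comp [65  0  1  1  1] [330. 130.] [0.8077 0.0181 0.112 ] [0.8077 0.0181 0.112 ]
top comp [73  0  2  1  2] [338.5 130. ] [ 0.8103 -0.0109  0.1127] [ 0.8104 -0.0092  0.1132]
top comp [78  0  1  1  1] [343. 130.] [ 0.8114 -0.0263  0.114 ] [ 0.8114 -0.0263  0.114 ]
top comp [82  0  1  1  1] [347. 130.] [ 0.8128 
[... 1917 characters left out ...]
 33  1  1  1] [368. 238.] [0.762  0.0465 0.1122] [0.762  0.0465 0.1122]
scene comp [85 32  1  2  2] [370.  237.5] [0.7642 0.0521 0.1127] [0.7653 0.0529 0.1133]
scene comp [120  33   1   1   1] [405. 238.] [0.8243 0.1326 0.1146] [0.8243 0.1326 0.1146]
scene comp [94 44  3  1  3] [380. 249.] [0.8115 0.0502 0.1126] [0.8135 0.0522 0.1132]
scene comp [85 50  1  1  1] [370. 255.] [0.8111 0.0143 0.1124] [0.8111 0.0143 0.1124]
scene comp [70 56  1  1  1] [355. 261.] [ 0.803  -0.0327  0.1129] [ 0.803  -0.0327  0.1129]
scene comp [25 79  1  1  1] [310. 284.] [ 0.7921 -0.1769  0.1139] [ 0.7921 -0.1769  0.1139]
scene comp [31 79  2  1  2] [316.5 284. ] [ 0.8021 -0.1626  0.1139] [ 0.8031 -0.1617  0.1144]
```

View pics/tong.png

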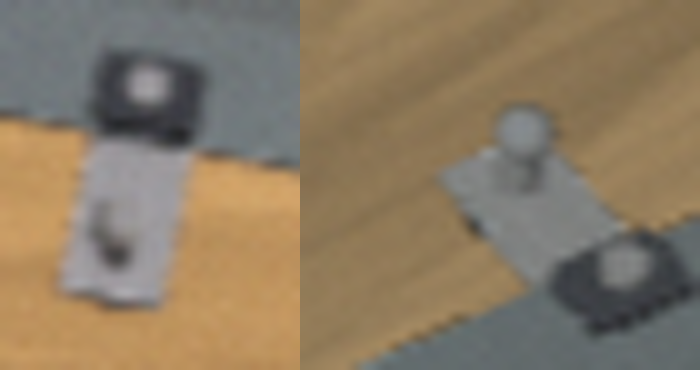

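The tongue crop shows the clamp, the tongue plate and the ball on its pin: ball at about px (311.5,156.5) in top and (362.3,219) in scene. Next I'll triangulate the ball, refine the jack pose, and get the panel yaw and the tool yaw.

Run:
```python
from h import *
import pickle
a,b=pickle.load(open("ab.pkl","rb"))
print("ball",onz(a,[[311.5,156.5]],.121),onz(b,[[362.3,219]],.121))
def tri(p,q):
    d1=(rays(a,[p])@a["M"][:3,:3].T)[0];d2=(rays(b,[q])@b["M"][:3,:3].T)[0];c1=a["M"][:3,3];c2=b["M"][:3,3]
    s=np.linalg.lstsq(np.c_[d1,-d2],c2-c1,rcond=None)[0];return (c1+s[0]*d1).round(4),(c2+s[1]*d2).round(4)
print("tri",tri([311.5,156.5],[362.3,219]))
# base rect from scene restricted
P=cloud(b);Q=P.reshape(-1,3);C=b["color"].reshape(-1,3).astype(int)
m=(C[:,0]-C[:,2]<15)&(Q[:,2]>.005)&(Q[:,2]<.015)&(np.hypot(Q[:,0]-.45,Q[:,1]-.3)<.135)
print("scene base",cv2.minAreaRect(Q[m,:2].astype(np.float32)))
# tongue pts (z .08-.095 in front of edge) both
for im in (a,b):
    Q=cloud(im).reshape(-1,3);C=im["color"].reshape(-1,3).astype(int)
    m=(C[:,0]-C[:,2]<15)&(Q[:,2]>.078)&(Q[:,2]<.09)&(np.hypot(Q[:,0]-.715,Q[:,1]-.068)<.05)
    print("tongue",m.sum(),cv2.minAreaRect(Q[m,:2].astype(np.float32)),Q[m].mean(0))
print("tabs top",onz(a,[[279,147],[380,166]],.09))
print("others tape,mallet head", onz(a,[[221,171],[184,190],[185,222],[409,237]],.02))
o=status.get_obs();r=R.from_quat(o["orientation"]).as_matrix();print("tool x",r[:,0].round(3),"y",r[:,1].round(3),o["time"],env.hold_point_z)
w=viewer.get_image("wrist");print(np.array(w["tool_from_camera"]).round(3))
```

```text
ball [[0.70332664 0.07057039 0.121     ]] [[0.70329376 0.07132443 0.121     ]]
tri (array([0.7032, 0.0706, 0.1213]), array([0.7035, 0.0711, 0.1214]))
scene base ((0.45916855335235596, 0.3093375265598297), (0.23502598702907562, 0.09174273908138275), 9.89036750793457)
tongue 10 ((0.7184920310974121, 0.06979002058506012), (0.02733800932765007, 0.04619966447353363), 78.45722198486328) [0.71845799 0.07289948 0.0879983 ]
tongue 8 ((0.7159109115600586, 0.06669784337282181), (0.029416633769869804, 0.03571223467588425), 75.7052993774414) [0.71198791 0.06383744 0.08901369]
tabs top [[ 0.7367127   0.18771074  0.09      ]
 [ 0.7036273  -0.16431632  0.09      ]]
others tape,mallet head [[ 0.65019963  0.39460823  0.02      ]
 [ 0.56729974  0.51505874  0.02      ]
 [ 0.45381067  0.49151308  0.02      ]
 [ 0.47998734 -0.2914024   0.02      ]]
tool x [-0.925  0.381  0.   ] y [ 0.381  0.925 -0.001] 0.1 0.1473
[[-0.    -0.961 -0.277  0.072]
 [ 1.    -0.    -0.001 -0.   ]
 [ 0.001 -0.277  0.961  0.02 ]
 [ 0.     0.     0.     1.   ]]
```

Ball triangulates at (0.7033, 0.0709, 0.121), which matches the expected height exactly. The panel yaw is about -0.09. The jack origin is about (0.464, 0.3035) with a yaw of about 0.16. I'll move above the jack, turn the tool 0.55 rad and look from close by.

```bash
python3 -m jog '[[4,-3,0,0,0,0.1],[8,-6,0,0,0,0.2],[12,-9,0,0,0,0.3],[16,-12,0,0,0,0.4],[20,-14.5,0,0,0,0.5],[24,-17,0,0,0,0.55],[26.4,-18.2,0,0,0,0.55],[26.4,-18.2,0,0,0,0.55],[26.4,-18.2,0,0,0,0.55],[26.4,-18.2,0,0,0,0.55]]' 1
python3 - <<'E'
from h import *
import pickle
w=cam("wrist");pickle.dump(w,open("w1.pkl","wb"));save(w,"w1.png")
E
```

```text
time: 1.4
tool_pos: [0.4631, 0.304, 0.4045]
orientation: [-0.08, 0.997, -0.0, -0.0]
ft_force: [0.7, -0.6, -0.3]
grip_width: 1.001
```

View pics/w1.png

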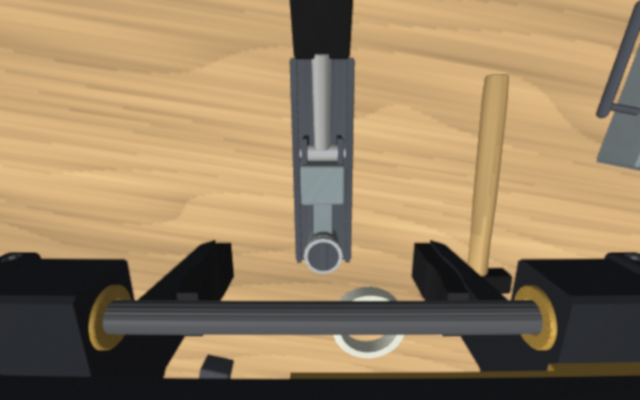

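The wrist view shows the block top at (322,185), the saddle disc at (323,255), the hinge at (322,153), and the jack aligned with the image. The tape roll is at (368,322), under the bar. Next I'll convert these to positions.

Run:
```python
from h import *
import pickle
w=pickle.load(open("w1.pkl","rb"))
print("block",onz(w,[[322,185]],.07),depthpts(w,[[322,185],[323,255],[322,20]]).round(4))
print("saddle",onz(w,[[323,255]],.062))
P=cloud(w);Q=P.reshape(-1,3)
m=(abs(Q[:,2]-.07)<.003)&(np.hypot(Q[:,0]-.464,Q[:,1]-.304)<.04);print("block rect",m.sum(),cv2.minAreaRect(Q[m,:2].astype(np.float32)))
m=(abs(Q[:,2]-.062)<.003)&(np.hypot(Q[:,0]-.543,Q[:,1]-.316)<.028);print("saddle",m.sum(),cv2.minEnclosingCircle(Q[m,:2].astype(np.float32)))
m=(abs(Q[:,2]-.01)<.003)&(np.hypot(Q[:,0]-.464,Q[:,1]-.304)<.15);print("base",m.sum(),cv2.minAreaRect(Q[m,:2].astype(np.float32)))
r=R.from_quat(status.get_obs()["orientation"]).as_matrix();print(r[:,0],r[:,2])
```

```text
block [[0.46387794 0.30363883 0.07      ]] [[0.4637 0.3036 0.0707]
 [0.5415 0.3172 0.0627]
 [0.3323 0.2825 0.127 ]]
saddle [[0.54178006 0.31728159 0.062     ]]
block rect 1707 ((0.4542056918144226, 0.302223265171051), (0.05996735021471977, 0.0433199442923069), 9.93581771850586)
saddle 1087 ((0.5432723760604858, 0.31765496730804443), 0.02119407244026661)
base 4156 ((0.45638519525527954, 0.30292510986328125), (0.23386825621128082, 0.07012228667736053), 9.528252601623535)
[-9.87167332e-01 -1.59689217e-01  1.08440284e-04] [ 2.08874458e-05 -8.08192656e-04 -9.99999673e-01]
```

```bash
python3 -m jog '[[0.1,0,-4,0,0,0.008],[0.1,0,-8,0,0,0.008],[0.1,0,-12,0,0,0.008],[0.1,0,-15,0,0,0.008],[0.1,0,-18,0,0,0.008],[0.1,0,-20,0,0,0.008],[0.1,0,-21.2,0,0,0.008],[0.1,0,-21.2,0,0,0.008],[0.1,0,-21.2,0,0,0.008],[0.1,0,-21.2,0,0,0.008]]' 1
python3 -m jog '[[0,0,0,0,0,0],[0,0,0,0,0,0],[0,0,0,0,0,0],[0,0,0,0,0,0],[0,0,0,0,0,0],[0,0,0,0,0,0],[0,0,0.3,0,0,0],[0,0,0.8,0,0,0],[0,0,1.4,0,0,0],[0,0,2,0,0,0]]' -1
```

```text
time: 2.7
tool_pos: [0.4644, 0.3041, 0.1932]
orientation: [-0.084, 0.996, -0.0, 0.001]
ft_force: [-0.6, 0.1, -0.4]
grip_width: 0.998
time: 3.95
tool_pos: [0.4643, 0.3041, 0.2136]
orientation: [-0.084, 0.996, -0.0, 0.001]
ft_force: [-0.1, 0.3, -8.9]
grip_width: 0.493
```

Grasped: 8.9 N matches the jack's weight. Next I'll go to a spot in front of the tongue, with the jack turned to yaw 0.

```bash
python3 -m jog '[[0.3,-2,2,0,0,-0.02],[1,-5,3,0,0,-0.05],[2,-9,3,0,0,-0.08],[3,-13,3,0,0,-0.11],[4,-17,3,0,0,-0.14],[5,-20.5,2,0,0,-0.16],[5.6,-22.5,1,0,0,-0.168],[5.6,-23.3,0,0,0,-0.168],[5.6,-23.3,-1,0,0,-0.168],[5.6,-23.3,-1,0,0,-0.168]]'
python3 - <<'E'
from h import *
import pickle
w=cam("wrist");a=cam("top");pickle.dump((w,a),open("w2.pkl","wb"))
f=cv2.resize(a["color"][120:260,270:370],(500,400));cv2.imwrite("pics/w2.png",np.hstack([cv2.resize(w["color"],(0,0),fx=.6,fy=.6)[:240],cv2.resize(f,(300,240))])[...,::-1])
o=status.get_obs();print(o["tool_pos"],R.from_quat(o["orientation"]).as_matrix()[:,0])
E
```

```text
time: 5.2
tool_pos: [0.5199, 0.0719, 0.2029]
orientation: [-0.001, 1.0, -0.0, -0.0]
ft_force: [-0.2, -0.1, -8.2]
grip_width: 0.492
[0.52024713 0.07180401 0.20379841] [-0.99999799 -0.00158165 -0.00123567]
```

View pics/w2.png

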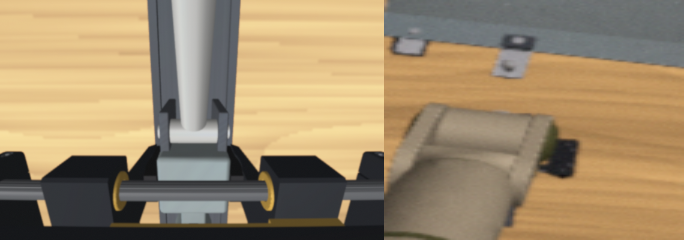

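```bash
python3 -m jog '[[1,-0.1,-0.4,0,0,0],[2.5,-0.1,-0.5,0,0,0],[4,-0.1,-0.5,0,0,0],[5.5,-0.1,-0.5,0,0,0],[7,-0.1,-0.5,0,0,0],[8.5,-0.1,-0.5,0,0,0],[9.6,-0.1,-0.5,0,0,0],[10.3,-0.1,-0.5,0,0,0],[10.3,-0.1,-0.5,0,0,0],[10.3,-0.1,-0.5,0,0,0]]'
python3 - <<'E'
from h import *
b=cam("scene");o=status.get_obs();print(o["tool_pos"],o["ft_force"])
f=b["color"][165:265,300:420];cv2.imwrite("pics/s3.png",cv2.resize(f,(720,600),interpolation=cv2.INTER_CUBIC)[...,::-1])
E
```

```text
time: 6.55
tool_pos: [0.623, 0.0709, 0.1986]
orientation: [-0.001, 1.0, -0.0, 0.0]
ft_force: [-0.5, 0.1, -7.6]
grip_width: 0.497
[0.6230105  0.07086455 0.19874436] [-0.67541622 -0.39257885 -9.21391929]
```

View pics/s3.png

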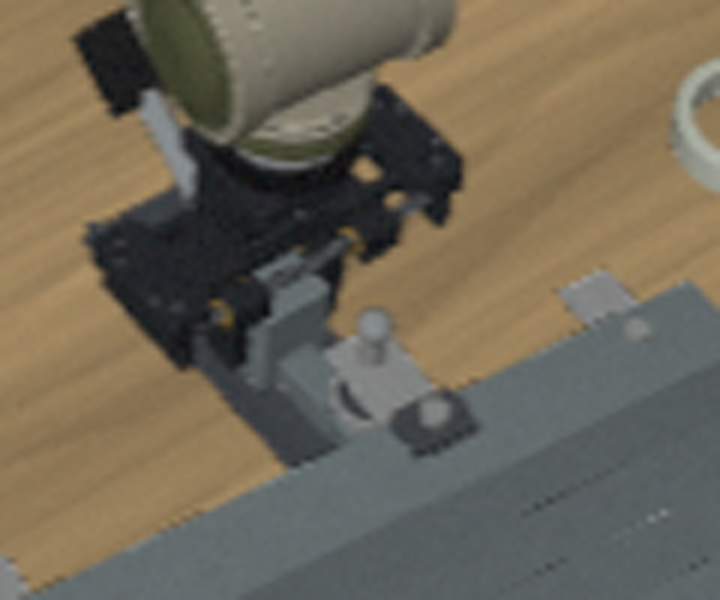

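The crop shows the jack held level, with the saddle peeking out under the tongue plate and the ball above it, and clear gaps to the gripper. I'll lower it and release.

```bash
python3 -m jog '[[0,0,-0.15,0,0,0],[0,0,-0.3,0,0,0],[0,0,-0.4,0,0,0],[0,0,-0.5,0,0,0],[0,0,-0.6,0,0,0],[0,0,-0.6,0,0,0],[0,0,-0.6,0,0,0],[0,0,-0.6,0,0,0],[0,0,-0.6,0,0,0],[0,0,-0.6,0,0,0]]'
python3 -m jog '[[0,0,0,0,0,0],[0,0,0,0,0,0],[0,0,0,0,0,0],[0,0,0,0,0,0],[0,0,0,0,0,0],[0,0,0,0,0,0],[0,0,0,0,0,0],[0,0,0,0,0,0],[0,0,0,0,0,0],[0,0,0,0,0,0]]' 1
```

```text
time: 7.85
tool_pos: [0.623, 0.0709, 0.1932]
orientation: [-0.001, 1.0, -0.0, 0.0]
ft_force: [-5.8, -1.0, 1.8]
grip_width: 0.497
time: 9.1
tool_pos: [0.623, 0.0709, 0.1933]
orientation: [-0.001, 1.0, -0.0, 0.0]
ft_force: [0.7, -0.6, -0.2]
grip_width: 0.997
```

```bash
python3 -m jog '[[0,0,3,0,0,0],[0,0,7,0,0,0],[0,0,11,0,0,0],[0,0,15,0,0,0],[0,0,19,0,0,0],[-2,0,21.2,0,0,0],[-3,0,21.2,0,0,0],[-3,0,21.2,0,0,0],[-3,0,21.2,0,0,0],[-3,0,21.2,0,0,0]]'
python3 - <<'E'
from h import *
import pickle
w=cam("wrist");b=cam("scene");pickle.dump((w,b),open("w4.pkl","wb"))
f=cv2.resize(b["color"][165:265,300:420],(480,400),interpolation=cv2.INTER_CUBIC)
cv2.imwrite("pics/w4.png",np.hstack([cv2.resize(w["color"],(480,300)),cv2.resize(f,(320,300))])[...,::-1])
P=cloud(w);Q=P.reshape(-1,3)
m=(abs(Q[:,2]-.07)<.003)&(np.hypot(Q[:,0]-.623,Q[:,1]-.071)<.03);print("block",m.sum(),cv2.minAreaRect(Q[m,:2].astype(np.float32)),Q[m].max(0),Q[m].min(0))
m=(abs(Q[:,2]-.01)<.003)&(np.hypot(Q[:,0]-.623,Q[:,1]-.071)<.15);print("base",m.sum(),cv2.minAreaRect(Q[m,:2].astype(np.float32)))
m=(Q[:,2]>.11)&(Q[:,2]<.14)&(np.hypot(Q[:,0]-.493,Q[:,1]-.071)<.06);print("pad",m.sum(),Q[m].mean(0),Q[m].max(0),Q[m].min(0))
m=(Q[:,2]>.11)&(Q[:,2]<.14)&(np.hypot(Q[:,0]-.703,Q[:,1]-.071)<.02);print("ball",m.sum(),Q[m].mean(0) if m.any() else 0)
E
```

```text
time: 10.35
tool_pos: [0.5934, 0.0708, 0.4044]
orientation: [-0.001, 1.0, -0.0, -0.0]
ft_force: [-0.3, 0.5, -0.9]
grip_width: 0.998
block 1589 ((0.6223986148834229, 0.07093305140733719), (0.04390506073832512, 0.03922848403453827), 89.90557861328125) [0.64204595 0.09287275 0.07245974] [0.6028048  0.04897835 0.06705642]
base 3582 ((0.6158689260482788, 0.07090416550636292), (0.0701477900147438, 0.23411592841148376), 89.9833984375)
pad 4163 [0.48993883 0.07091702 0.12726077] [0.52253408 0.09300931 0.13999308] [0.46735611 0.04873709 0.11000533]
ball 19 [0.69563026 0.07070955 0.112214  ]
```

View pics/w4.png

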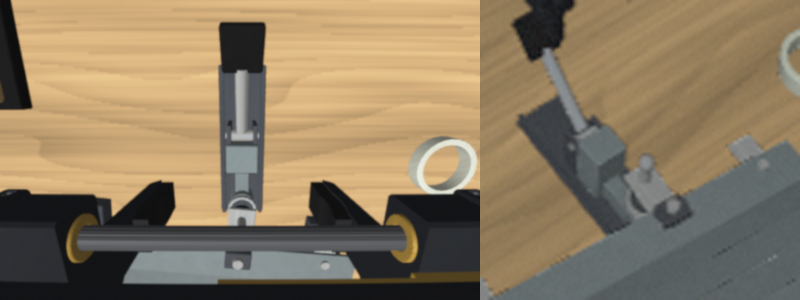

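The wrist view shows the jack standing straight with its block at (240,160), and the saddle disappears under the tongue. From the measured block and base, the saddle is at about (0.703, 0.071), within 1 mm of the lift point. Next I'll close the fingers and hover over the pad, whose measured x of about 0.49 and y of 0.071 match the model.

```bash
python3 -m jog '[[-3,0,0,0,0,0],[-6,0,-1,0,0,0],[-9,0,-3,0,0,0],[-10.1,0,-5,0,0,0],[-10.1,0,-7,0,0,0],[-10.1,0,-8.5,0,0,0],[-10.1,0,-9.4,0,0,0],[-10.1,0,-9.4,0,0,0],[-10.1,0,-9.4,0,0,0],[-10.1,0,-9.4,0,0,0]]' -1
```

```text
time: 11.7
tool_pos: [0.4924, 0.0709, 0.3112]
orientation: [-0.001, 1.0, -0.0, 0.001]
ft_force: [-0.3, 0.3, -0.9]
grip_width: 0.003
```

```bash
python3 -m jog '[[0,0,-0.7,0,0,0],[0,0,-1.3,0,0,0],[-0.3,0,-1.9,0,0,0],[-0.6,0,-2.5,0,0,0],[-0.9,0,-3.1,0,0,0],[-1.2,0,-3.7,0,0,0],[-1.45,0,-4.4,0,0,0],[-1.7,0,-5,0,0,0],[-1.7,0,-5,0,0,0],[-1.7,0,-5,0,0,0]]'
python3 - <<'E'
from h import *
b=cam("scene");print(status.get_obs()["ft_force"])
Q=cloud(b).reshape(-1,3)
m=(Q[:,2]>.11)&(Q[:,2]<.16)&(np.hypot(Q[:,0]-.705,Q[:,1]-.07)<.025);print("ball",m.sum(),Q[m].mean(0),Q[m].max(0))
m=(abs(Q[:,2]-.07)<.004)&(np.hypot(Q[:,0]-.623,Q[:,1]-.071)<.03);print("block",m.sum(),Q[m].mean(0),Q[m].min(0),Q[m].max(0))
E
```

```text
time: 12.95
tool_pos: [0.4754, 0.0709, 0.2614]
orientation: [-0.001, 1.0, -0.0, 0.001]
ft_force: [-2.7, 0.2, 9.2]
grip_width: 0.007
[-1.7405215   1.02986686  9.13961449]
ball 36 [0.70524856 0.06610101 0.12955943] [0.71139379 0.07469639 0.14038989]
block 132 [0.62580261 0.06785421 0.07012734] [0.60417193 0.04656014 0.0660598 ] [0.64725263 0.0917868  0.07370924]
```

Loaded at 9 N, the ball has risen and the jack is in place. I'll continue to the stop.

```bash
python3 -m jog '[[-0.2,0,-0.7,0,0,0],[-0.35,0,-1.3,0,0,0],[-0.5,0,-1.9,0,0,0],[-0.6,0,-2.5,0,0,0],[-0.65,0,-3.1,0,0,0],[-0.7,0,-3.6,0,0,0],[-0.75,0,-4,0,0,0],[-0.75,0,-4.3,0,0,0],[-0.75,0,-4.3,0,0,0],[-0.75,0,-4.3,0,0,0]]'
cat > chk.py <<'E'
from h import *
b=cam("scene");o=status.get_obs();print(o["ft_force"],o["tool_pos"])
Q=cloud(b).reshape(-1,3)
m=(Q[:,2]>.115)&(Q[:,2]<.19)&(np.hypot(Q[:,0]-.70,Q[:,1]-.07)<.025);print("ball",m.sum(),Q[m].mean(0),Q[m].max(0))
m=(abs(Q[:,2]-.07)<.004)&(np.hypot(Q[:,0]-.623,Q[:,1]-.071)<.03);print("block",m.sum(),Q[m].mean(0),Q[m].min(0),Q[m].max(0))
E
python3 chk.py
```

```text
time: 14.25
tool_pos: [0.4677, 0.0709, 0.2207]
orientation: [-0.001, 1.0, -0.001, 0.001]
ft_force: [-13.5, -0.1, 38.4]
grip_width: 0.003
[-13.71855969  -1.26685872  37.76007109] [0.46772083 0.07092861 0.22063912]
ball 143 [0.70649206 0.06628381 0.13028089] [0.72408101 0.08795591 0.16256395]
block 128 [0.62608447 0.06760415 0.07018229] [0.60363141 0.04563433 0.06602994] [0.64612843 0.09061983 0.07398815]
```

It's at the stop: tip z is 0.055 and the ball top is up 29 mm. 38 N is more press than needed, so I'll press more gently next time. Now I'll let it back up along the arc.

```bash
python3 -m jog '[[0.05,0,0.6,0,0,0],[0.15,0,1.3,0,0,0],[0.3,0,2.2,0,0,0],[0.6,0,3.3,0,0,0],[0.9,0,4.4,0,0,0],[1.4,0,5.5,0,0,0],[1.9,0,6.6,0,0,0],[2.4,0,7.8,0,0,0],[2.5,0,9,0,0,0],[2.5,0,9,0,0,0]]'
python3 chk.py
python3 - <<'E'
from h import *
w=cam("wrist");save(w,"w5.png")
Q=cloud(w).reshape(-1,3)
m=(abs(Q[:,2]-.01)<.003)&(np.hypot(Q[:,0]-.623,Q[:,1]-.071)<.15);print("base",m.sum(),cv2.minAreaRect(Q[m,:2].astype(np.float32)))
b=cam("scene")
f=cv2.resize(b["color"][165:265,300:420],(720,600),interpolation=cv2.INTER_CUBIC);cv2.imwrite("pics/s5.png",f[...,::-1])
E
```

```text
time: 15.55
tool_pos: [0.4927, 0.071, 0.3112]
orientation: [-0.001, 1.0, -0.001, 0.002]
ft_force: [-0.7, 0.3, 0.4]
grip_width: 0.004
[-0.36186074 -0.0798218   0.12252997] [0.49254401 0.07097214 0.31064174]
ball 30 [0.70435779 0.06742313 0.12580563] [0.71193557 0.0775306  0.13177731]
block 123 [0.62615869 0.06750756 0.07012386] [0.6041523  0.04633106 0.06613679] [0.64738279 0.09186825 0.07384269]
base 349 ((0.499783992767334, 0.07073166966438293), (0.004502387251704931, 0.0691346749663353), 0.26257437467575073)
```

View pics/s5.png

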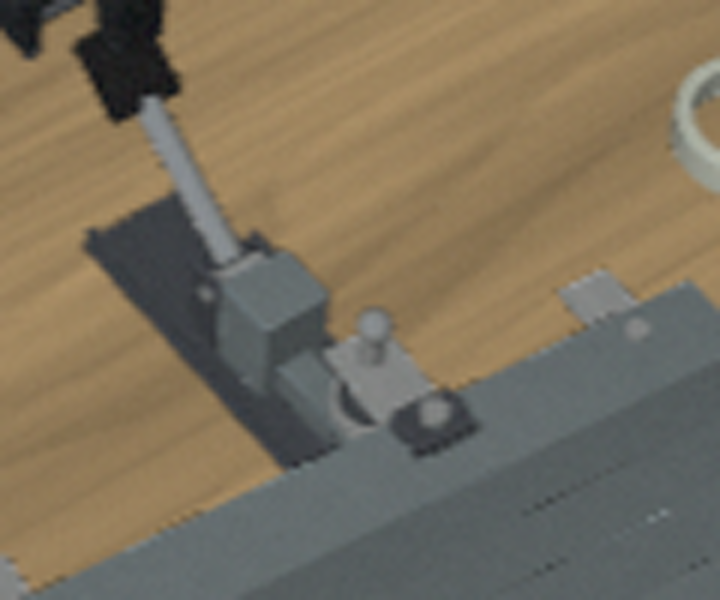

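The handle is fully up, the ball is back at its rest height, and the jack hasn't moved: its rear plate edge is at x 0.4975 (expected 0.498). Now the second press, with a slightly longer sweep in -x and less overpress.

```bash
python3 -m jog '[[0,0,-0.7,0,0,0],[0,0,-1.3,0,0,0],[-0.3,0,-1.9,0,0,0],[-0.65,0,-2.5,0,0,0],[-1,0,-3.1,0,0,0],[-1.3,0,-3.7,0,0,0],[-1.6,0,-4.4,0,0,0],[-1.9,0,-5,0,0,0],[-1.9,0,-5,0,0,0],[-1.9,0,-5,0,0,0]]'
python3 -m jog '[[-0.2,0,-0.7,0,0,0],[-0.35,0,-1.3,0,0,0],[-0.5,0,-1.9,0,0,0],[-0.65,0,-2.5,0,0,0],[-0.75,0,-3.1,0,0,0],[-0.8,0,-3.5,0,0,0],[-0.85,0,-3.8,0,0,0],[-0.85,0,-4,0,0,0],[-0.85,0,-4.1,0,0,0],[-0.85,0,-4.1,0,0,0]]'
python3 chk.py
```

```text
time: 16.95
tool_pos: [0.4739, 0.0709, 0.2607]
orientation: [-0.001, 1.0, -0.001, 0.002]
ft_force: [3.3, -0.2, 7.3]
grip_width: 0.007
time: 18.2
tool_pos: [0.466, 0.071, 0.2214]
orientation: [-0.001, 1.0, -0.001, 0.004]
ft_force: [-2.8, 0.7, 23.6]
grip_width: 0.006
[-3.06095643  1.22011841 23.2708771 ] [0.46599803 0.07097035 0.22140955]
ball 146 [0.70696671 0.06615055 0.13028332] [0.72418005 0.08626252 0.16111289]
block 127 [0.62646427 0.06827491 0.07043274] [0.60551684 0.04689097 0.06600992] [0.6456594  0.090663   0.07382122]
```

Run:
```python
from h import *
b=cam("scene");f=cv2.resize(b["color"][150:270,280:420],(700,600),interpolation=cv2.INTER_CUBIC);cv2.imwrite("pics/s6.png",f[...,::-1]);print(status.get_obs()["ft_force"])
```

```text
[-3.60940215  0.52602627 23.4146578 ]
```

View pics/s6.png

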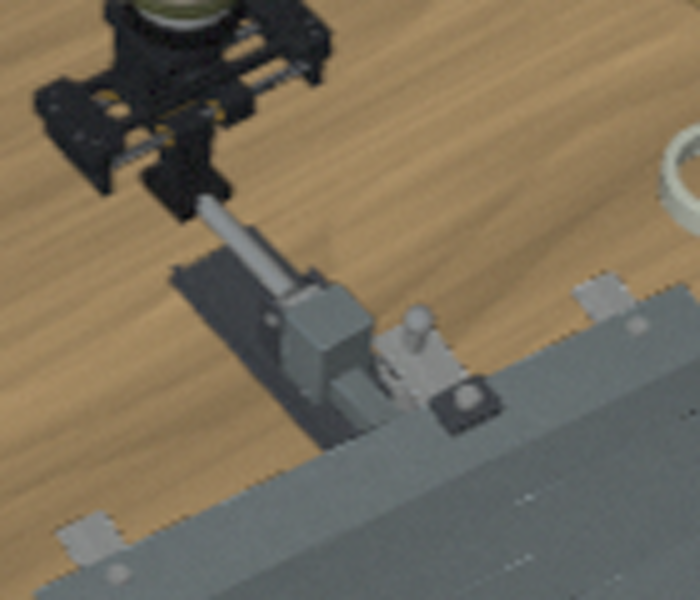

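The picture shows the handle level under the closed fingers at (190,195), the jack flat, the tongue and ball (418,322) raised on the saddle, and the arm well clear of the panel. I'm handing the job in.

```bash
python3 -c "
from station import order
print(order.finish_job())"
```

```text
the job is handed in; nothing more can be done
None
```

I handed the job in at about 18 s with the handle held down on its second stroke and the panel raised on the jack. The system reports no verdict.

- **Placing:** I carried the jack by its grip block and set it down with its saddle at about (0.703, 0.071) m. The lift point, from two camera views of the ball, is at (0.703, 0.071), so they agree within about 1 mm.
- **Trial lift:** I pressed the handle to its stop, and the ball top rose about 29 mm. The press peaked at about 38 N, close to the 40 N limit on the arm and gripper body, though only the fingertips touched the pad.
- **Handle back up:** the handle returned fully, the ball dropped to its rest height, and the jack had not moved.
- **Final hold:** the fingers press with about 23 N and the fingertip is at about 55 mm, which is the handle's bottom stop. The ball top is about 27 mm up, so the lift point is near 107 mm. The last picture shows the jack flat and the arm clear of the panel.

I had no direct reading of the force between saddle and tongue. I inferred it from the raised ball and the handle load. None of the checks failed. I did not measure the other objects again at the end; no move was planned near them.

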